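Sort the kitchen pieces into the sale trays

ROBOT

A 6-joint arm with a two-finger parallel gripper is mounted at the origin on the work surface. World frame = base frame: x ahead of the robot, y to its left, z up, the work surface at z = 0. Lengths are in m, angles in rad, forces in N, time in s.
With the tool pointing down it reaches from about 0.35 to 0.975 m from the base axis. Payload 4.9 kg.
Tool frame: the origin (TCP) lies midway between the tips of the shut fingers; the grasp point (between the pads) lies 19 mm behind it; z points along the fingers, y is the line along which they close (so a half turn about z gives the same grasp; the last joint's range is limited). The gripper opens to 85 mm and grips with 20 to 120 N. Pads are 22 mm wide; open, the fingers measure 114 mm over their backs; the gripper's body (76 mm by 85 mm) begins 54 mm behind the grasp point. The pads swing forward as they close: fully open they stand 13 mm farther back than shut.
Start: joints at [1.037, 0.053, 1.613, -0, 1.476, -0.119], TCP at [0.252, 0.572, 0.231] pointing down, gripper open.
Joint ranges: [-3.01, 3.01], [-1.01, 2.22], [0.06, 2.58], [-1.02, 4.17], [0.09, 2.62], [-3.14, 3.14]. Speed limits (rad/s): [2.57, 2.57, 3.14, 3.14, 3.14, 3.14].

INTERFACE

Orientations are given as a rotation vector (axis times angle).
In Python, from station import ctrl, optics, job gives the robot as it stands.
- The arm moves only by the shell command python3 -m jog 'ROWS' [OPENING] [FORCE]. ROWS is JSON, a list of rows, each a list of 2 entries, a list of its own where there are three numbers: the shift along the tool's x, y, z in m, then the turn, a rotation vector about the tool's x, y, z in rad. A call has 1 to 5 rows; each row is the pose to reach, as a shift and turn from the pose commanded when the call began, along the tool's axes at that moment; what a row does not reach only later rows make up. A row lasts 1/10 s, in which the tool goes at most 50 mm and 8.59 degrees, less where a joint would pass 70% of its speed; a pose out of reach is approached as far as the arm can. A call with a gripper value outside its range is refused whole. OPENING is the opening, from 0 (shut) to 1 (fully open), set as the call begins (- or left out, the last holds). The fingers move at their own pace and stop on an object; FORCE is the grip in N (left out, the last holds). Time passes only in rows, so rows that repeat a pose let the fingers close. It gives the time, the measured TCP pose, the force, the opening and the grip force at its end, in the units of the state.
- ctrl.get_obs(): the state, without advancing time (a new reading comes with each control period).
- optics.get_image(name): name is "scene" or "top" or "wrist"; returns a dict with "image" (384x512x3 uint8, blue, green, red), "fx", "fy", "cx", "cy" (pixels), "rvec" (rotation vector, rad) and "tvec" (3), from world to camera coordinates, as OpenCV has them; the wrist camera has in their place "mount" (4x4, takes a point from camera to tool coordinates, whose origin is the TCP and whose axes are the flange's). Camera axes: x right, y down, z forward; pixel columns grow to the right and rows downward; lengths in m; the calibration is good to about 2 mm. A picture is of the moment at which its call begins: read the wrist's pose just before it. There is no depth.
- job.finish_job(): hands the job in; it is judged then, once.
The state is a dict: "t": time; "q": joint angles; "dq": joint speeds; "effort": joint torques, N m; "tool_pos": TCP position; "tool_rot": TCP orientation; "contact_force": force on the tool from outside, world axes, zero at the start; "wrist_torque": the same for the moment, N m; "opening": finger opening in m; "grip_force": force on a finger pad.
Only numpy, scipy, OpenCV 4.12 (cv2) and the standard library are available. Lean on these libraries where they do the work, as an engineer would, in place of code of your own. Each camera call takes 0.05 s, during which the arm holds its last target. There are 200 camera calls.

TASK

Get the kitchenware ready for the garage sale: put each of the four loose pieces (two glass shakers, a wooden napkin ring, a metal tin) into the pasteboard tray that already holds one of its kind. Set each down gently, not dropped, on the tray floor, the shakers and the tin upright and the ring lying flat as it is now, and leave the pieces already in the trays standing where they are.

Things in the scene. Friction and masses are not known exactly. Their poses are not given: they have to be found in the camera images.
- shaker_a_center (a point): One of the two shakers to sort, standing on the bare table between the robot and the trays. A glass salt shaker with a domed steel cap, upright: round, 40 mm diameter (straight sides from the foot to 64 mm up), 90 mm tall, about 110 g; the point is on its axis half-way up, 45 mm above its foot; its z axis points up
- shaker_b_center (a point): The other shaker to sort, the same as shaker_a. A glass salt shaker with a domed steel cap, upright: round, 40 mm diameter (straight sides from the foot to 64 mm up), 90 mm tall, about 110 g; the point is on its axis half-way up, 45 mm above its foot; its z axis points up
- ring_center (a point): The napkin ring to sort, on the bare table between the robot and the trays. A plain dark wooden napkin ring lying flat (its hole faces up): 48 mm outer diameter, 38 mm hole, 36 mm tall, about 30 g; the point is in the middle of the hole half-way up, 18 mm above its underside; its z axis points up along the hole
- tin_center (a point): The tin to sort, on the bare table between the robot and the trays, turned any way. A bare metal spice tin with a closed lid, upright: 62 mm along its own x axis by 42 mm along its own y axis (43 mm over the lid), 72 mm tall, about 120 g; the point is at its centre, 36 mm above its underside; its z axis points up
- tray_shaker: A shallow open white pasteboard tray, fixed to the table, that already holds one glass shaker: outside 130 mm along its own x by 195 mm along its own y, rim 25 mm above the table, walls and floor 4 mm thick; its origin is on the table under its centre, z up. The three trays are alike, stand in a row across the far part of the work area, about square to the robot (turned by up to 0.1 rad), and differ only in what stands in them. Two more shakers belong in it.
- tray_ring: A shallow open white pasteboard tray, fixed to the table, that already holds one wooden napkin ring: outside 130 mm along its own x by 195 mm along its own y, rim 25 mm above the table, walls and floor 4 mm thick; its origin is on the table under its centre, z up. The three trays are alike, stand in a row across the far part of the work area, about square to the robot (turned by up to 0.1 rad), and differ only in what stands in them. One more ring belongs in it.
- tray_tin: A shallow open white pasteboard tray, fixed to the table, that already holds one metal tin: outside 130 mm along its own x by 195 mm along its own y, rim 25 mm above the table, walls and floor 4 mm thick; its origin is on the table under its centre, z up. The three trays are alike, stand in a row across the far part of the work area, about square to the robot (turned by up to 0.1 rad), and differ only in what stands in them. One more tin belongs in it.
- sample_shaker_center (a point): The one that already stands in its tray, 54 to 70 mm from the tray's centre towards its - y end, so that the rest of the tray is free; loose, stays where it is. A glass salt shaker with a domed steel cap, upright: round, 40 mm diameter (straight sides from the foot to 64 mm up), 90 mm tall, about 110 g; the point is on its axis half-way up, 45 mm above its foot; its z axis points up
- sample_ring_center (a point): The one that already stands in its tray, 54 to 70 mm from the tray's centre towards its - y end, so that the rest of the tray is free; loose, stays where it is. A plain dark wooden napkin ring lying flat (its hole faces up): 48 mm outer diameter, 38 mm hole, 36 mm tall, about 30 g; the point is in the middle of the hole half-way up, 18 mm above its underside; its z axis points up along the hole
- sample_tin_center (a point): The one that already stands in its tray, 54 to 70 mm from the tray's centre towards its + y end, so that the rest of the tray is free; loose, stays where it is. A bare metal spice tin with a closed lid, upright: 62 mm along its own x axis by 42 mm along its own y axis (43 mm over the lid), 72 mm tall, about 120 g; the point is at its centre, 36 mm above its underside; its z axis points up; it stands with its x axis within 0.15 rad of the tray's y axis
Mind the look-alikes: they are no part of the job. What is shaped like the part that bears ring_center but blue or red is not meant.

How it is judged:
At the end, for the whole second after the job is handed in: Each loose piece is on the floor of the tray of its kind (height -6 to +8 mm; within 50 mm of the tray centre along x, 82 mm along y), upright or flat within 0.15 rad, released and at rest; the three pieces already there are upright in their trays, within 20 mm of where they stood (x of shaker_a_center in the frame of tray_shaker between -0.05 and 0.05 m and y of shaker_a_center in the frame of tray_shaker between -0.082 and 0.082 m and z of shaker_a_center in the frame of tray_shaker between 0.043 and 0.057 m and angle between each of shaker_a_center, shaker_b_center, ring_center, tin_center, sample_shaker_center, sample_ring_center, sample_tin_center's own z axis and vertical below 0.15 rad and linear speed of each of shaker_a, shaker_b, ring, tin, sample_shaker, sample_ring, sample_tin below 0.02 m/s and angular speed of each of shaker_a, shaker_b, ring, tin, sample_shaker, sample_ring, sample_tin below 0.2 rad/s and x of shaker_b_center in the frame of tray_shaker between -0.05 and 0.05 m and y of shaker_b_center in the frame of tray_shaker between -0.082 and 0.082 m and z of shaker_b_center in the frame of tray_shaker between 0.043 and 0.057 m and x of ring_center in the frame of tray_ring between -0.05 and 0.05 m and y of ring_center in the frame of tray_ring between -0.082 and 0.082 m and z of ring_center in the frame of tray_ring between 0.016 and 0.03 m and x of tin_center in the frame of tray_tin between -0.05 and 0.05 m and y of tin_center in the frame of tray_tin between -0.082 and 0.082 m and z of tin_center in the frame of tray_tin between 0.034 and 0.048 m and x of sample_shaker_center in the frame of tray_shaker between -0.05 and 0.05 m and y of sample_shaker_center in the frame of tray_shaker between -0.082 and 0.082 m and z of sample_shaker_center in the frame of tray_shaker between 0.043 and 0.057 m and x of sample_ring_center in the frame of tray_ring between -0.05 and 0.05 m and y of sample_ring_center in the frame of tray_ring between -0.082 and 0.082 m and z of sample_ring_center in the frame of tray_ring between 0.016 and 0.03 m and x of sample_tin_center in the frame of tray_tin between -0.05 and 0.05 m and y of sample_tin_center in the frame of tray_tin between -0.082 and 0.082 m and z of sample_tin_center in the frame of tray_tin between 0.034 and 0.048 m and distance of each of sample_shaker_center, sample_ring_center, sample_tin_center from where it was at the start of the episode below 0.02 m); the robot touches nothing.
It fails at once if a piece already in its tray is pushed more than 20 mm or tipped ((distance of sample_shaker_center from where it was at the start of the episode above 0.02 m or angle between sample_shaker_center's own z axis and vertical above 0.35 rad) or (distance of sample_ring_center from where it was at the start of the episode above 0.02 m or angle between sample_ring_center's own z axis and vertical above 0.35 rad) or (distance of sample_tin_center from where it was at the start of the episode above 0.02 m or angle between sample_tin_center's own z axis and vertical above 0.35 rad)).
It fails at once if one of the four pieces is dropped from more than about 25 mm, or thrown ((linear speed of shaker_a above 0.7 m/s and contact force between the fingers and shaker_a below 0.05 N) or (linear speed of shaker_b above 0.7 m/s and contact force between the fingers and shaker_b below 0.05 N) or (linear speed of ring above 0.7 m/s and contact force between the fingers and ring below 0.05 N) or (linear speed of tin above 0.7 m/s and contact force between the fingers and tin below 0.05 N)).
It also fails if it takes over 104 s, if anything falls off the work surface, if the arm or the gripper's body presses on something with over 40 N, if the wrist force passes 120 N, or if a joint passes its speed limit or range.

## Working session

There is one attempt and no reset: what is moved stays moved. The work goes in short steps, Python scripts to look and compute and a shell command to move; the robot and the scene stay as the last step left them, time stands still between calls to the robot, and variables do not carry over. Pictures are saved under pics/ and viewed, at most 14 in all, crops included, and the job is handed in when it is done.

```bash
ls; mkdir -p pics; python3 - <<'E'
from station import ctrl, optics, job
import cv2, numpy as np, pickle
o=ctrl.get_obs(); print({k:np.round(v,3) for k,v in o.items()})
d={}
for n in ["top","scene"]:
    i=optics.get_image(n); d[n]=i; cv2.imwrite(f"pics/{n}0.png",i["image"])
    print(n,{k:v for k,v in i.items() if k!="image"})
pickle.dump(d,open("v0.pkl","wb"))
E
```

```text
pics
{'t': np.float64(0.0), 'q': array([ 1.037,  0.053,  1.614, -0.   ,  1.476, -0.119]), 'dq': array([-0.   , -0.001, -0.   ,  0.001,  0.002, -0.   ]), 'effort': array([ 2.0000e-03, -3.9370e+01, -3.7017e+01, -0.0000e+00,  7.0000e-03,
       -0.0000e+00]), 'tool_pos': array([0.252, 0.571, 0.23 ]), 'tool_rot': array([-6.470e-01, -3.074e+00,  3.000e-03]), 'contact_force': array([-0.712,  0.072,  0.771]), 'wrist_torque': array([-0.021,  0.005, -0.01 ]), 'grip_force': np.float64(0.0), 'opening': np.float64(0.086)}
top {'fx': 432.7166601945835, 'fy': 432.7166601945835, 'cx': 256.6745540249527, 'cy': 193.09276324198544, 'rvec': array([ 2.13508973, -2.18495894,  0.12593123]), 'tvec': array([0.01964592, 0.51315475, 0.93176031])}
scene {'fx': 490.90795007724677, 'fy': 490.90795007724677, 'cx': 254.34086727705758, 'cy': 188.42490212233892, 'rvec': array([ 1.79945023,  1.5925995 , -0.69843713]), 'tvec': array([-0.06620687, -0.2785263 ,  1.45198989])}
```

View pics/top0.png

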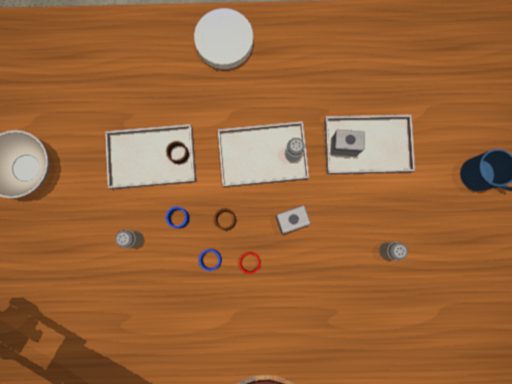

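View pics/scene0.png

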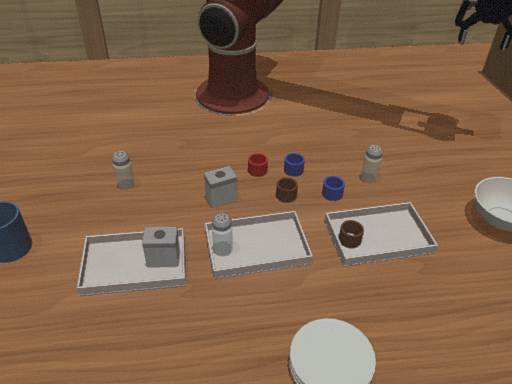

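The top view has the robot at the bottom, with +x up and +y left. From left to right the trays are ring (150,157), shaker (263,154) and tin (369,145). The loose pieces are shakers at (126,240) and (397,251), and the tin at (293,220).

Ring candidates: (226,219) dark brown, (178,218) and (210,260) blue, (250,262) red. The brown one fits "plain dark wooden". I'll confirm it in an enlarged crop.

```bash
cat > h.py <<'E'
import cv2, numpy as np, pickle
def cam(i):
    R=cv2.Rodrigues(np.array(i["rvec"]))[0]; t=np.array(i["tvec"])
    return R,t,np.array([[i["fx"],0,i["cx"]],[0,i["fy"],i["cy"]],[0,0,1]])
def onplane(i,uv,z):
    R,t,K=cam(i); c=-R.T@t
    d=R.T@np.linalg.solve(K,np.r_[uv,1.0]); return c+d*(z-c[2])/d[2]
def proj(i,P):
    R,t,K=cam(i); return cv2.projectPoints(np.float64(P).reshape(-1,3),R,t,K,None)[0].reshape(-1,2)
E
python3 - <<'E'
from h import *
d=pickle.load(open("v0.pkl","rb")); im=d["top"]["image"]
c=im[105:275,95:425]; cv2.imwrite("pics/crop0.png",cv2.resize(c,None,fx=2.4,fy=2.4,interpolation=cv2.INTER_CUBIC))
hsv=cv2.cvtColor(im,cv2.COLOR_BGR2HSV)
for n,m in [("white",cv2.inRange(hsv,(0,0,150),(179,60,255))),("grey",cv2.inRange(hsv,(0,0,60),(179,75,255))),("dark",cv2.inRange(hsv,(0,60,0),(20,255,75)))]:
    k,l,s,ce=cv2.connectedComponentsWithStats(m)
    print(n); [print(s[j],ce[j].round(1)) for j in range(1,k) if s[j][4]>60 and 95<ce[j][0]<430 and 105<ce[j][1]<275]
R,t,K=cam(d["top"]);print("cam",-R.T@t); R,t,K=cam(d["scene"]);print(-R.T@t)
E
```

```text
white
[ 326  115   88   58 3964] [370.8 144.3]
[ 218  122   90   64 4218] [259.4 154.9]
[ 106  125   88   63 4028] [148.  157.2]
[291 140  11  11  95] [295.9 145.1]
[172 147  13  13 136] [177.7 152.8]
[278 206  32  26 445] [293.3 218.7]
[117 233  12  12  98] [122.7 238.5]
[394 245  12  12  85] [399.3 250.9]
grey
[ 325  115   90   59 5007] [369.1 143.9]
[ 218  122   91   65 4976] [262.6 153.7]
[ 106  124   90   65 4652] [147.5 156.5]
[170 146  15  14 172] [177.2 152.4]
[276 206  34  28 623] [292.6 219.2]
[116 230  26  18 321] [126.6 238.9]
[386 243  21  17 303] [396.1 250.7]
dark
[168 143  16  14  73] [172.7 147.4]
[173 149  16  15  63] [182.8 158.3]
cam [0.40051235 0.00792225 0.98560546]
[ 1.26848457 -0.11246032  0.75401224]
```

View pics/crop0.png

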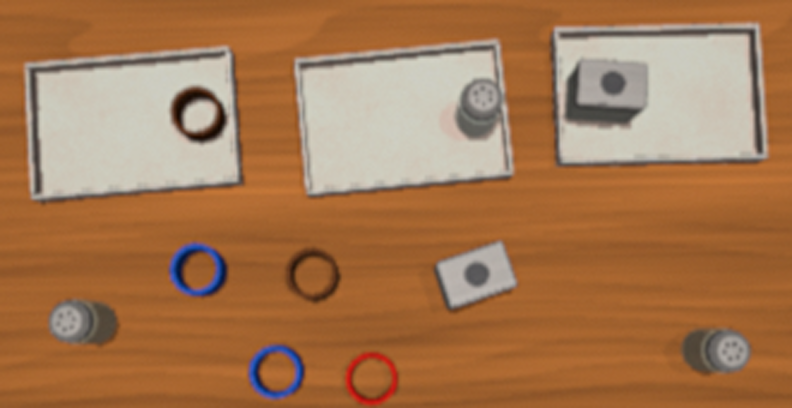

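The crop shows the brown ring at full-image (225,219.5), the only dark wooden loose ring. The shaker cap tops are at (124,239) and (400,251). The tin's lid is at (293,219), long side slightly tilted. Next I compute positions and cross-check them in the scene view.

```bash
cat > meas.py <<'E'
from h import *
d=pickle.load(open("v0.pkl","rb")); T=d["top"]; im=T["image"]; hsv=cv2.cvtColor(im,cv2.COLOR_BGR2HSV)
def comp(m,uv,lo=20):
    k,l,s,c=cv2.connectedComponentsWithStats(m)
    j=min([j for j in range(1,k) if s[j][4]>lo],key=lambda j:np.hypot(*(c[j]-uv)))
    return np.argwhere(l==j)[:,::-1].astype(np.float32)
g=cv2.inRange(hsv,(0,0,60),(179,75,255))
trays={}
for n,uv in [("ring",(148,157)),("shaker",(262,154)),("tin",(369,144))]:
    p=comp(g,uv,3000); W=np.array([onplane(T,q,.025) for q in p])[:,:2]
    (c,s,a)=cv2.minAreaRect((W*1000).astype(np.float32)); b=cv2.boxPoints((c,s,a))
    e=[b[1]-b[0],b[2]-b[1]]; l=max(e,key=np.linalg.norm); l=l*np.sign(l[1]); 
    yaw=np.arctan2(-l[0],l[1]); trays[n]=(*np.array(c)/1000,yaw); print("tray",n,np.round(c,1),np.round(s,1),"yaw",round(yaw,3))
w=cv2.inRange(hsv,(0,0,150),(179,60,255))
p=comp(w,(293,219),200); W=np.array([onplane(T,q,.072) for q in p])[:,:2]
(c,s,a)=cv2.minAreaRect((W*1000).astype(np.float32)); b=cv2.boxPoints((c,s,a)); l=max([b[1]-b[0],b[2]-b[1]],key=np.linalg.norm)
print("tin",np.round(c,1),np.round(s,1),"long axis ang",np.arctan2(l[1],l[0])%np.pi)
tin=np.array(c)/1000
A=onplane(T,(124.2,238.8),.087);B=onplane(T,(400.4,250.8),.087);SS=onplane(T,(296.2,145.4),.091)
print("A",A,"B",B,"sampleS",SS)
sub=cv2.cvtColor(im,cv2.COLOR_BGR2GRAY)[200:240,208:244]; 
r=np.zeros_like(g); r[203:236,208:244]=((hsv[203:236,208:244,2]<95)*255); p=comp(r,(225,219.5)); 
c,s,a=cv2.fitEllipse(cv2.convexHull(p)); print("ring px",c,s,len(p)); Rg=onplane(T,c,.036); print("ring",Rg)
print("sring",onplane(T,(177.2,152.4),.040),"stin", onplane(T,(350,139.5),.076))
S=d["scene"]; 
for n,P in [("A",[*A[:2],.09]),("A0",[*A[:2],0]),("B",[*B[:2],.09]),("B0",[*B[:2],0]),("ring",[*Rg[:2],.036]),("ring0",[*Rg[:2],0]),("tin",[*tin,.072]),("SS",[*SS[:2],.094])]: print(n,proj(S,P).round(1))
E
python3 meas.py
```

```text
tray ring [604.5 247.6] [133.  196.9] yaw 0.062
tray shaker [604.  -8.] [132.8 195.3] yaw 0.074
tray tin [ 621.  -249.5] [197.8 132.8] yaw -0.001
tin [452.3 -68.2] [39.3 60.2] long axis ang 1.8692832
A [0.41801653 0.28373067 0.087     ] B [ 0.38039732 -0.28501029  0.087     ] sampleS [ 0.60559947 -0.07784822  0.091     ]
ring px (224.67919921875, 218.29763793945312) (18.258167266845703, 19.94596290588379) 64
ring [0.45872554 0.079288   0.036     ]
sring [0.6076316  0.18259187 0.04      ] stin [ 0.61923804 -0.19516804  0.076     ]
A [[373.8 148.2]]
A0 [[367.  178.4]]
B [[118.8 154.4]]
B0 [[125.2 185.2]]
ring [[286.8 184.3]]
ring0 [[285.8 196.2]]
tin [[220.1 174.7]]
SS [[221.  217.6]]
```

The scene-view projections match: A's cap is at (373,148), the ring at (287,184) and the tin at (220,175). Tray sizes come out near 130x195 mm, and the sample offsets are -70, -65 and +54 mm, as described. First I'll turn the tool so that it closes along world x. Tool shifts then read (dy, dx, -dz).

```bash
python3 -m jog '[[[0,0,0],[0,0,0.145]],[[0,0,0],[0,0,0.29]],[[0,0,0],[0,0,0.435]],[[0,0,0],[0,0,0.58]],[[0,0,0],[0,0,0.72]]]' 1 25
python3 -m jog '[[[0,0,0],[0,0,0.145]],[[0,0,0],[0,0,0.29]],[[0,0,0],[0,0,0.435]],[[0,0,0],[0,0,0.435]],[[0,0,0],[0,0,0.435]]]'
cat > s.py <<'E'
from station import ctrl
from scipy.spatial.transform import Rotation as R
import sys,numpy as np
o=ctrl.get_obs(); M=R.from_rotvec(o["tool_rot"]).as_matrix()
print("t",round(float(o["t"]),2),"pos",np.round(o["tool_pos"],4),"psi",round(float(np.arctan2(M[1,1],M[0,1])),4),"tilt",round(float(np.arccos(-M[2,2])),4),"open",round(float(o["opening"]),4),"grip",round(float(o["grip_force"]),1),"F",np.round(o["contact_force"],1))
if len(sys.argv)>1: print("shift",np.round(M.T@(np.array(eval(sys.argv[1]))-o["tool_pos"]),4))
E
python3 s.py "[.418,.284,.15]"
```

```text
t: 0.6
tool_pos: [0.2517, 0.5717, 0.2305]
tool_rot: [1.696, 2.644, -0.002]
contact_force: [-0.1, -0.7, 1.0]
opening: 0.0854
grip_force: 0.0
t: 1.1
tool_pos: [0.2518, 0.5718, 0.2308]
tool_rot: [2.217, 2.226, -0.001]
contact_force: [-0.4, -0.5, 0.2]
opening: 0.0852
grip_force: 0.0
t 1.1 pos [0.2518 0.5718 0.2308] psi 0.004 tilt 0.0008 open 0.0852 grip 0.0 F [-0.4 -0.5  0.2]
shift [-0.2884  0.1651  0.081 ]
```

```bash
python3 -m jog '[[[-0.03,0.02,0.01],[0,0,0]],[[-0.07,0.04,0.02],[0,0,0]],[[-0.11,0.065,0.03],[0,0,0]],[[-0.15,0.09,0.04],[0,0,0]],[[-0.19,0.11,0.05],[0,0,0]]]' >/dev/null
python3 -m jog '[[[-0.04,0.02,0.01],[0,0,0]],[[-0.07,0.04,0.02],[0,0,0]],[[-0.098,0.055,0.03],[0,0,0]],[[-0.098,0.055,0.03],[0,0,0]],[[-0.098,0.055,0.03],[0,0,0]]]' >/dev/null
python3 s.py "[.418,.284,.028]"
python3 - <<'E'
from station import optics,ctrl
import cv2,numpy as np
o=ctrl.get_obs(); i=optics.get_image("wrist"); cv2.imwrite("pics/w1.png",i["image"]); print(i["mount"],i["fx"],i["cx"],i["cy"])
from scipy.spatial.transform import Rotation as R
T=np.eye(4);T[:3,:3]=R.from_rotvec(o["tool_rot"]).as_matrix();T[:3,3]=o["tool_pos"]
W=np.linalg.inv(T@i["mount"]); K=np.array([[i["fx"],0,i["cx"]],[0,i["fy"],i["cy"]],[0,0,1]])
for P in [(.418,.284,.09),(.418,.284,.0)]:
    p=K@(W@np.r_[P,1])[:3]; print(p[:2]/p[2])
E
```

```text
t 2.1 pos [0.4172 0.2838 0.1511] psi 0.0009 tilt 0.0007 open 0.0852 grip 0.0 F [-0.8  0.6 -0.8]
shift [0.0002 0.0009 0.1231]
[[-1.64398641e-04 -9.57975206e-01 -2.86850967e-01  7.24821111e-02]
 [ 9.99999882e-01 -2.88442566e-04  3.90175450e-04 -3.83650475e-04]
 [-4.56518436e-04 -2.86850869e-01  9.57975141e-01 -1.42817764e-01]
 [ 0.00000000e+00  0.00000000e+00  0.00000000e+00  1.00000000e+00]] 326.89772509001074 260.59218011119066 189.05876841327316
[262.34891001 205.29393326]
[261.86984063 172.76246386]
```

View pics/w1.png

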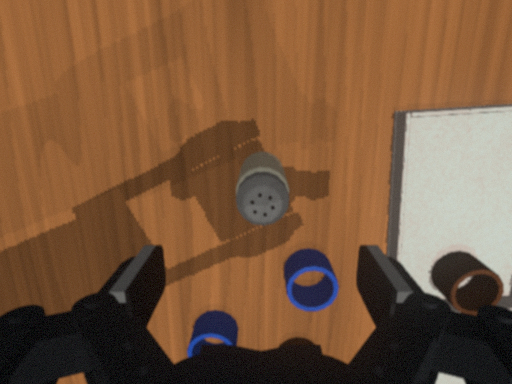

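The wrist view shows shaker A's cap at (264,206), against a prediction of (262,205), so the position holds. Descending and gripping.

```bash
python3 -m jog '[[[0,0.001,0.03],[0,0,0]],[[0,0.001,0.06],[0,0,0]],[[0,0.001,0.09],[0,0,0]],[[0,0.001,0.11],[0,0,0]],[[0,0.001,0.122],[0,0,0]]]' >/dev/null
python3 -m jog '[[[0,0,0],[0,0,0]],[[0,0,0],[0,0,0]],[[0,0,0],[0,0,0]],[[0,0,0],[0,0,0]],[[0,0,0],[0,0,0]]]' 0 30 >/dev/null
python3 -m jog '[[[0,0,0],[0,0,0]],[[0,0,0],[0,0,0]],[[0,0,0],[0,0,0]]]' >/dev/null
python3 s.py
python3 -m jog '[[[0,0,-0.01],[0,0,0]],[[0,0,-0.03],[0,0,0]],[[0,0,-0.06],[0,0,0]],[[0,0,-0.09],[0,0,0]],[[0,0,-0.12],[0,0,0]]]' >/dev/null
python3 s.py "[.6,.052,.15]"
```

```text
t 3.45 pos [0.4193 0.2849 0.0312] psi 0.0008 tilt 0.003 open 0.0389 grip 30.8 F [-1.5  1.6  6.8]
t 3.95 pos [0.4178 0.2838 0.1507] psi 0.0009 tilt 0.0003 open 0.04 grip 30.4 F [-0.1  0.7 -0.7]
shift [-0.232   0.182   0.0007]
```

```bash
python3 -m jog '[[[-0.015,0.012,0],[0,0,0]],[[-0.04,0.03,0],[0,0,0]],[[-0.065,0.05,0],[0,0,0]],[[-0.09,0.07,0],[0,0,0]],[[-0.12,0.095,0],[0,0,0]]]' >/dev/null
python3 -m jog '[[[-0.03,0.022,0],[0,0,0]],[[-0.055,0.042,0],[0,0,0]],[[-0.08,0.062,0],[0,0,0]],[[-0.1,0.078,0],[0,0,0]],[[-0.112,0.087,0],[0,0,0]]]' >/dev/null
python3 -m jog '[[[0,0,0.02],[0,0,0]],[[0,0,0.045],[0,0,0]],[[0,0,0.07],[0,0,0]],[[0,0,0.09],[0,0,0]],[[0,0,0.1],[0,0,0]]]' >/dev/null
python3 -m jog '[[[0,0,0.003],[0,0,0]],[[0,0,0.005],[0,0,0]],[[0,0,0.005],[0,0,0]]]' >/dev/null
python3 s.py "[.6,.052,.034]"
```

```text
t 5.75 pos [0.6012 0.0524 0.0454] psi 0.0012 tilt 0.0018 open 0.0394 grip 30.5 F [ 0.3 -0.  -0.4]
shift [-0.0004 -0.0012  0.0114]
```

Foot is about 11 mm above the tray floor; lowering in small steps, watching the force.

```bash
for k in 1; do python3 -m jog '[[[0,0,0.002],[0,0,0]],[[0,0,0.004],[0,0,0]],[[0,0,0.006],[0,0,0]],[[0,0,0.008],[0,0,0]],[[0,0,0.009],[0,0,0]]]' >/dev/null; done
python3 s.py
python3 -m jog '[[[0,0,0.001],[0,0,0]],[[0,0,0.002],[0,0,0]],[[0,0,0.002],[0,0,0]]]' >/dev/null
python3 s.py
```

```text
t 6.25 pos [0.6002 0.0523 0.0352] psi 0.001 tilt 0.0005 open 0.039 grip 31.0 F [-2.1 -0.   5.3]
t 6.55 pos [0.6003 0.0523 0.0352] psi 0.0012 tilt 0.0015 open 0.039 grip 31.5 F [-7.   0.4 11.2]
```

In contact with the floor. Releasing partly (about 64 mm) and lifting.

```bash
python3 -m jog '[[[0,0,-0.001],[0,0,0]],[[0,0,-0.001],[0,0,0]],[[0,0,-0.001],[0,0,0]],[[0,0,-0.001],[0,0,0]],[[0,0,-0.001],[0,0,0]]]' 0.75 >/dev/null
python3 s.py
python3 -m jog '[[[0,0,-0.02],[0,0,0]],[[0,0,-0.045],[0,0,0]],[[0,0,-0.075],[0,0,0]],[[0,0,-0.105],[0,0,0]],[[0,0,-0.115],[0,0,0]]]' >/dev/null
python3 s.py "[.3804,-.285,.15]"
python3 - <<'E'
from h import *
from station import optics
i=optics.get_image("scene"); cv2.imwrite("pics/s1.png",i["image"])
E
```

```text
t 7.05 pos [0.6003 0.0523 0.0341] psi 0.001 tilt 0.0003 open 0.064 grip 0.0 F [ 0.  -0.6 -0.6]
t 7.55 pos [0.6025 0.0523 0.1533] psi 0.001 tilt 0.0063 open 0.0641 grip 0.0 F [ 1.3 -0.5 -0.5]
shift [-0.3371 -0.2224  0.002 ]
```

View pics/s1.png

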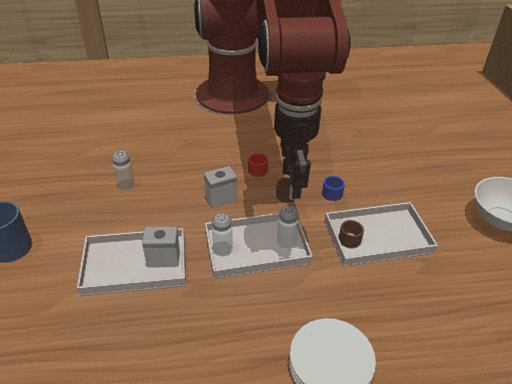

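Shaker A stands upright in the shaker tray at (288,228), with the sample undisturbed at (222,234). Now shaker B.

```bash
python3 -m jog '[[[-0.03,-0.02,0],[0,0,0]],[[-0.065,-0.043,0],[0,0,0]],[[-0.1,-0.066,0],[0,0,0]],[[-0.135,-0.089,0],[0,0,0]],[[-0.17,-0.112,0],[0,0,0]]]' 1 >/dev/null
python3 -m jog '[[[-0.035,-0.023,0],[0,0,0]],[[-0.07,-0.046,0],[0,0,0]],[[-0.105,-0.069,0],[0,0,0]],[[-0.14,-0.092,0],[0,0,0]],[[-0.167,-0.11,0],[0,0,0]]]' >/dev/null
python3 -m jog '[[[0,0,0],[0,0,0]],[[0,0,0],[0,0,0]]]' >/dev/null
python3 s.py "[.3804,-.285,.029]"
cat > w.py <<'E'
from station import optics,ctrl
import cv2,numpy as np,sys
from scipy.spatial.transform import Rotation as R
o=ctrl.get_obs(); i=optics.get_image("wrist"); cv2.imwrite(sys.argv[1],i["image"])
T=np.eye(4);T[:3,:3]=R.from_rotvec(o["tool_rot"]).as_matrix();T[:3,3]=o["tool_pos"]
W=np.linalg.inv(T@i["mount"]); K=np.array([[i["fx"],0,i["cx"]],[0,i["fy"],i["cy"]],[0,0,1]])
for P in eval(sys.argv[2]):
    p=K@(W@np.r_[P,1])[:3]; print((p[:2]/p[2]).round(1))
E
python3 w.py pics/w2.png "[(.3804,-.285,.09),(.3804,-.285,0)]"
```

```text
t 8.8 pos [ 0.378  -0.2846  0.1478] psi -0.0008 tilt 0.0026 open 0.0851 grip 0.0 F [ 0.5 -1.  -0.6]
shift [-0.0007  0.0026  0.1188]
[264.9 208.1]
[263.8 174.6]
```

View pics/w2.png

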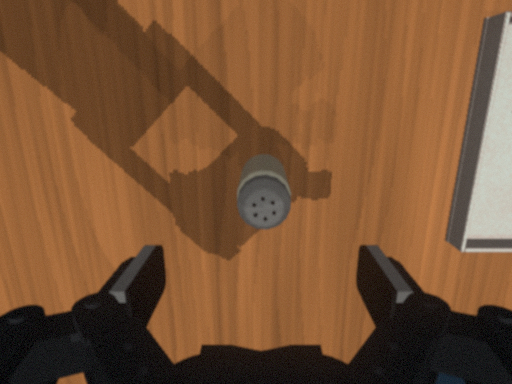

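B's cap is at (264,209), predicted (265,208). Grasping.

```bash
python3 -m jog '[[[0,0.002,0.03],[0,0,0]],[[0,0.002,0.06],[0,0,0]],[[0,0.002,0.09],[0,0,0]],[[0,0.002,0.11],[0,0,0]],[[0,0.002,0.118],[0,0,0]]]' >/dev/null
python3 -m jog '[[[0,0,0],[0,0,0]],[[0,0,0],[0,0,0]],[[0,0,0],[0,0,0]],[[0,0,0],[0,0,0]],[[0,0,0],[0,0,0]]]' 0 30 >/dev/null
python3 -m jog '[[[0,0,0],[0,0,0]],[[0,0,0],[0,0,0]],[[0,0,0],[0,0,0]]]' >/dev/null
python3 s.py
python3 -m jog '[[[0,0,-0.01],[0,0,0]],[[0,0,-0.03],[0,0,0]],[[0,0,-0.06],[0,0,0]],[[0,0,-0.09],[0,0,0]],[[0,0,-0.12],[0,0,0]]]' >/dev/null
python3 -m jog '[[[0,0,-0.02],[0,0,0]],[[0,0,-0.02],[0,0,0]]]' >/dev/null
python3 s.py "[.604,-.013,.17]"
```

```text
t 10.15 pos [ 0.3816 -0.2857  0.0329] psi 0.0008 tilt 0.0025 open 0.0393 grip 30.3 F [-0.8  2.7  5.9]
t 10.85 pos [ 0.3822 -0.2864  0.1754] psi 0.0009 tilt 0.0076 open 0.039 grip 30.6 F [-0.3  0.3 -0.8]
shift [0.2733 0.222  0.0051]
```

```bash
python3 -m jog '[[[0.02,0.016,0],[0,0,0]],[[0.045,0.036,0],[0,0,0]],[[0.075,0.061,0],[0,0,0]],[[0.105,0.085,0],[0,0,0]],[[0.14,0.114,0],[0,0,0]]]' >/dev/null
python3 -m jog '[[[0.03,0.024,0],[0,0,0]],[[0.06,0.049,0],[0,0,0]],[[0.09,0.073,0],[0,0,0]],[[0.115,0.093,0],[0,0,0]],[[0.133,0.108,0],[0,0,0]]]' >/dev/null
python3 -m jog '[[[0,0,0.02],[0,0,0]],[[0,0,0.04],[0,0,0]],[[0,0,0.06],[0,0,0]],[[0,0,0.075],[0,0,0]],[[0,0,0.08],[0,0,0]]]' >/dev/null
python3 -m jog '[[[0,0,0.015],[0,0,0]],[[0,0,0.03],[0,0,0]],[[0,0,0.038],[0,0,0]],[[0,0,0.04],[0,0,0]],[[0,0,0.04],[0,0,0]]]' >/dev/null
python3 s.py "[.604,-.013,.036]"
```

```text
t 12.85 pos [ 0.6024 -0.0117  0.051 ] psi 0.0009 tilt 0.0005 open 0.0392 grip 30.7 F [-0.1 -0.2 -0.6]
shift [-0.0013  0.0016  0.015 ]
```

```bash
python3 -m jog '[[[0,0,0.003],[0,0,0]],[[0,0,0.006],[0,0,0]],[[0,0,0.009],[0,0,0]],[[0,0,0.011],[0,0,0]],[[0,0,0.012],[0,0,0]]]' >/dev/null
python3 s.py
python3 -m jog '[[[0,0,0.001],[0,0,0]],[[0,0,0.002],[0,0,0]],[[0,0,0.003],[0,0,0]],[[0,0,0.003],[0,0,0]]]' >/dev/null
python3 s.py
```

```text
t 13.35 pos [ 0.6023 -0.0117  0.039 ] psi 0.001 tilt 0.0003 open 0.0391 grip 30.7 F [ 1.2 -0.1 -0.8]
t 13.75 pos [ 0.6026 -0.0117  0.0371] psi 0.0011 tilt 0.0001 open 0.0391 grip 31.1 F [-2.8  0.7  4.1]
```

On the floor. Releasing, then moving to the ring.

```bash
python3 -m jog '[[[0,0,-0.001],[0,0,0]],[[0,0,-0.001],[0,0,0]],[[0,0,-0.001],[0,0,0]],[[0,0,-0.001],[0,0,0]],[[0,0,-0.001],[0,0,0]]]' 0.75 >/dev/null
python3 -m jog '[[[0,0,-0.02],[0,0,0]],[[0,0,-0.045],[0,0,0]],[[0,0,-0.075],[0,0,0]],[[0,0,-0.105],[0,0,0]],[[0,0,-0.115],[0,0,0]]]' >/dev/null
python3 -m jog '[[[0.02,-0.03,0],[0,0,0]],[[0.04,-0.065,0],[0,0,0]],[[0.06,-0.1,0],[0,0,0]],[[0.08,-0.13,0],[0,0,0]],[[0.091,-0.144,0],[0,0,0]]]' 1 >/dev/null
python3 -m jog '[[[0,0,0.02],[0,0,0]],[[0,0,0.04],[0,0,0]],[[0,0,0.04],[0,0,0]]]' >/dev/null
python3 s.py "[.4587,.0793,.005]"
python3 w.py pics/w3.png "[(.4587,.0793,.036),(.4587,.0793,0)]"
```

```text
t 15.55 pos [0.4554 0.0793 0.1084] psi 0.0013 tilt 0.0072 open 0.0851 grip 0.0 F [-0.   0.   0.3]
shift [0.     0.0041 0.1034]
[266.6 200.2]
[266.1 185.8]
```

View pics/w3.png

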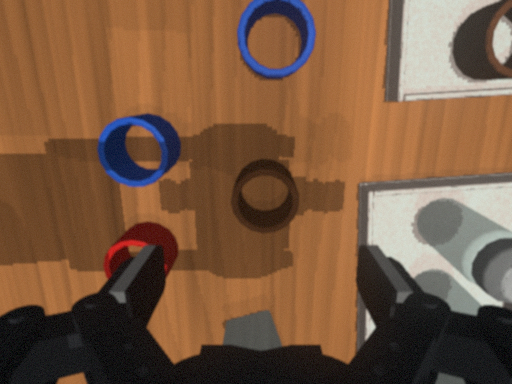

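Four rings near here: brown at (265,197), blue at (277,38) and (140,150), red at (142,247). The brown ring sits between the fingers where predicted (266,200), and both blues and the red are clear of the finger paths.

```bash
python3 -m jog '[[[0,0.001,0.025],[0,0,0]],[[0,0.001,0.05],[0,0,0]],[[0,0.001,0.075],[0,0,0]],[[0,0.001,0.092],[0,0,0]],[[0,0.001,0.103],[0,0,0]]]' 0.88 >/dev/null
python3 s.py
python3 -m jog '[[[0,0,0],[0,0,0]],[[0,0,0],[0,0,0]],[[0,0,0],[0,0,0]],[[0,0,0],[0,0,0]],[[0,0,0],[0,0,0]]]' 0 20 >/dev/null
python3 -m jog '[[[0,0,0],[0,0,0]],[[0,0,0],[0,0,0]],[[0,0,0],[0,0,0]]]' >/dev/null
python3 s.py
python3 -m jog '[[[0,0,-0.01],[0,0,0]],[[0,0,-0.03],[0,0,0]],[[0,0,-0.06],[0,0,0]],[[0,0,-0.09],[0,0,0]],[[0,0,-0.1],[0,0,0]]]' >/dev/null
python3 s.py "[.6026,.2775,.11]"
```

```text
t 16.1 pos [0.4593 0.079  0.0086] psi 0.0007 tilt 0.0009 open 0.0753 grip 0.0 F [-0.3  0.  -0.6]
t 16.9 pos [0.4602 0.0792 0.0103] psi 0.0011 tilt 0.0016 open 0.0482 grip 21.1 F [-0.2 -0.3  5.9]
t 17.4 pos [0.4611 0.0792 0.1128] psi 0.0011 tilt 0.0055 open 0.0477 grip 20.9 F [ 0.4  0.4 -0.2]
shift [0.1981 0.1417 0.0036]
```

```bash
python3 -m jog '[[[0.015,0.01,0],[0,0,0]],[[0.035,0.025,0],[0,0,0]],[[0.06,0.043,0],[0,0,0]],[[0.085,0.061,0],[0,0,0]],[[0.11,0.078,0],[0,0,0]]]' >/dev/null
python3 -m jog '[[[0.025,0.018,0],[0,0,0]],[[0.05,0.036,0],[0,0,0]],[[0.07,0.05,0],[0,0,0]],[[0.082,0.058,0],[0,0,0]],[[0.088,0.063,0],[0,0,0]]]' >/dev/null
python3 -m jog '[[[0,0,0.02],[0,0,0]],[[0,0,0.04],[0,0,0]],[[0,0,0.06],[0,0,0]],[[0,0,0.07],[0,0,0]],[[0,0,0.075],[0,0,0]]]' >/dev/null
python3 -m jog '[[[0,0,0.005],[0,0,0]],[[0,0,0.01],[0,0,0]],[[0,0,0.012],[0,0,0]],[[0,0,0.012],[0,0,0]]]' >/dev/null
python3 s.py "[.6026,.2775,.0143]"
```

```text
t 19.3 pos [0.6003 0.2773 0.0225] psi 0.001 tilt 0.0002 open 0.0483 grip 20.9 F [ 0.2  0.1 -0.1]
shift [0.0001 0.0023 0.0082]
```

```bash
python3 -m jog '[[[0,0,0.002],[0,0,0]],[[0,0,0.004],[0,0,0]],[[0,0,0.006],[0,0,0]],[[0,0,0.007],[0,0,0]],[[0,0,0.007],[0,0,0]]]' >/dev/null
python3 s.py
python3 -m jog '[[[0,0,0.001],[0,0,0]],[[0,0,0.002],[0,0,0]],[[0,0,0.002],[0,0,0]]]' >/dev/null
python3 s.py
```

```text
t 19.8 pos [0.6    0.2773 0.015 ] psi 0.001 tilt 0.0004 open 0.048 grip 20.9 F [-0.4 -0.5  0.1]
t 20.1 pos [0.6003 0.2774 0.0143] psi 0.0011 tilt 0.0001 open 0.0481 grip 21.2 F [-2.6 -1.4  4.7]
```

```bash
python3 -m jog '[[[0,0,-0.001],[0,0,0]],[[0,0,-0.001],[0,0,0]],[[0,0,-0.001],[0,0,0]],[[0,0,-0.001],[0,0,0]],[[0,0,-0.001],[0,0,0]]]' 0.8 >/dev/null
python3 -m jog '[[[0,0,-0.02],[0,0,0]],[[0,0,-0.05],[0,0,0]],[[0,0,-0.085],[0,0,0]],[[0,0,-0.12],[0,0,0]],[[0,0,-0.135],[0,0,0]]]' >/dev/null
python3 -m jog '[[[-0.03,-0.013,0],[0,0,0]],[[-0.07,-0.03,0],[0,0,0]],[[-0.11,-0.047,0],[0,0,0]],[[-0.15,-0.064,0],[0,0,0]],[[-0.19,-0.082,0],[0,0,0]]]' 1 >/dev/null
python3 -m jog '[[[-0.04,-0.017,0],[0,0,-0.075]],[[-0.08,-0.034,0],[0,0,-0.15]],[[-0.12,-0.051,0],[0,0,-0.225]],[[-0.145,-0.06,0],[0,0,-0.298]],[[-0.155,-0.066,0],[0,0,-0.298]]]' >/dev/null
python3 -m jog '[[[0,0,0],[0,0,0]],[[0,0,0],[0,0,0]]]' >/dev/null
python3 s.py "[.4523,-.0682,.03]"
python3 w.py pics/w4.png "[(.4523,-.0682,.072),(.4523,-.0682,0)]"
```

```text
t 22.3 pos [ 0.4526 -0.0672  0.149 ] psi 0.2983 tilt 0.0008 open 0.0852 grip 0.0 F [-0.4  0.1 -0.5]
shift [-0.001  -0.0006  0.119 ]
[260.4 199.5]
[260.4 174.7]
```

View pics/w4.png

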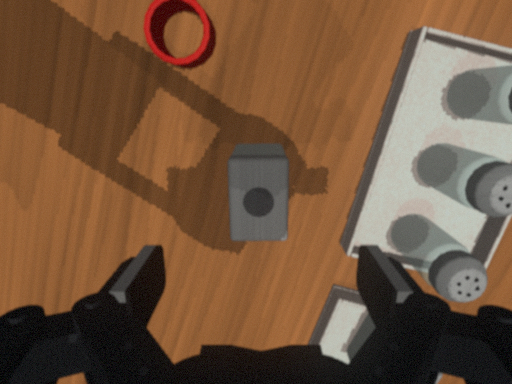

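The tin is square between the fingers. Its lid centre is at (258,200), predicted (260,199.5), and its sides are parallel to the pads. Three shakers are upright in their tray at right. Grasping the tin.

```bash
python3 -m jog '[[[-0.001,0,0.03],[0,0,0]],[[-0.001,0,0.06],[0,0,0]],[[-0.001,0,0.09],[0,0,0]],[[-0.001,0,0.11],[0,0,0]],[[-0.001,0,0.12],[0,0,0]]]' >/dev/null
python3 -m jog '[[[0,0,0],[0,0,0]],[[0,0,0],[0,0,0]],[[0,0,0],[0,0,0]],[[0,0,0],[0,0,0]],[[0,0,0],[0,0,0]]]' 0 30 >/dev/null
python3 -m jog '[[[0,0,0],[0,0,0]],[[0,0,0],[0,0,0]],[[0,0,0],[0,0,0]]]' >/dev/null
python3 s.py
python3 -m jog '[[[0,0,-0.01],[0,0,0]],[[0,0,-0.03],[0,0,0]],[[0,0,-0.06],[0,0,0]],[[0,0,-0.09],[0,0,0]],[[0,0,-0.12],[0,0,0]]]' >/dev/null
python3 -m jog '[[[0,0,0],[0,0,0.075]],[[0,0,0],[0,0,0.15]],[[0,0,0],[0,0,0.225]],[[0,0,0],[0,0,0.298]],[[0,0,0],[0,0,0.298]]]' >/dev/null
python3 s.py "[.621,-.2945,.15]"
```

```text
t 23.65 pos [ 0.4542 -0.0691  0.031 ] psi 0.2989 tilt 0.003 open 0.0417 grip 31.9 F [0.3 0.5 6.8]
t 24.65 pos [ 0.4524 -0.0687  0.1493] psi 0.001 tilt 0.0005 open 0.0418 grip 31.2 F [-0.5  0.2 -1. ]
shift [-0.226   0.1684 -0.0008]
```

```bash
python3 -m jog '[[[-0.015,0.011,0],[0,0,0]],[[-0.04,0.03,0],[0,0,0]],[[-0.065,0.048,0],[0,0,0]],[[-0.09,0.067,0],[0,0,0]],[[-0.12,0.09,0],[0,0,0]]]' >/dev/null
python3 -m jog '[[[-0.03,0.022,0],[0,0,0]],[[-0.055,0.042,0],[0,0,0]],[[-0.08,0.06,0],[0,0,0]],[[-0.098,0.072,0],[0,0,0]],[[-0.106,0.079,0],[0,0,0]]]' >/dev/null
python3 -m jog '[[[0,0,0.02],[0,0,0]],[[0,0,0.045],[0,0,0]],[[0,0,0.07],[0,0,0]],[[0,0,0.09],[0,0,0]],[[0,0,0.1],[0,0,0]]]' >/dev/null
python3 -m jog '[[[0,0,0.003],[0,0,0]],[[0,0,0.005],[0,0,0]],[[0,0,0.005],[0,0,0]]]' >/dev/null
python3 s.py "[.621,-.2945,.035]"
```

```text
t 26.45 pos [ 0.6227 -0.2949  0.0456] psi 0.0013 tilt 0.0018 open 0.0418 grip 31.2 F [-0.6 -0.8 -0.8]
shift [ 0.0004 -0.0017  0.0106]
```

```bash
python3 -m jog '[[[0,0,0.002],[0,0,0]],[[0,0,0.004],[0,0,0]],[[0,0,0.006],[0,0,0]],[[0,0,0.008],[0,0,0]],[[0,0,0.008],[0,0,0]]]' >/dev/null
python3 s.py
python3 -m jog '[[[0,0,0.001],[0,0,0]],[[0,0,0.002],[0,0,0]],[[0,0,0.002],[0,0,0]]]' >/dev/null
python3 s.py
```

```text
t 26.95 pos [ 0.6217 -0.2945  0.0358] psi 0.0009 tilt 0.0008 open 0.0416 grip 31.2 F [-0.6 -0.1 -1.1]
t 27.25 pos [ 0.6222 -0.2946  0.035 ] psi 0.0011 tilt 0.0 open 0.0414 grip 31.5 F [-2.3  1.   3. ]
```

Contact. Releasing, lifting, backing off clear and taking a final look.

```bash
python3 -m jog '[[[0,0,-0.001],[0,0,0]],[[0,0,-0.001],[0,0,0]],[[0,0,-0.001],[0,0,0]],[[0,0,-0.001],[0,0,0]],[[0,0,-0.001],[0,0,0]]]' 0.75 >/dev/null
python3 -m jog '[[[0,0,-0.02],[0,0,0]],[[0,0,-0.05],[0,0,0]],[[0,0,-0.085],[0,0,0]],[[0,0,-0.12],[0,0,0]],[[0,0,-0.15],[0,0,0]]]' >/dev/null
python3 -m jog '[[[0,-0.03,0],[0,0,0]],[[0,-0.07,0],[0,0,0]],[[0,-0.11,0],[0,0,0]],[[0,-0.15,0],[0,0,0]],[[0,-0.19,0],[0,0,0]]]' >/dev/null
python3 -m jog '[[[-0.03,0,0],[0,0,0]],[[-0.06,0,0],[0,0,0]],[[-0.09,0,0],[0,0,0]],[[-0.09,0,0],[0,0,0]],[[-0.09,0,0],[0,0,0]]]' >/dev/null
python3 s.py
python3 - <<'E'
from h import *
from station import optics
t=optics.get_image("top"); s=optics.get_image("scene")
a=cv2.resize(t["image"][100:280,90:430],(680,360)); b=s["image"][130:300,60:450]
b=cv2.resize(b,(550,240)); b=cv2.copyMakeBorder(b,0,0,0,130,cv2.BORDER_CONSTANT)
cv2.imwrite("pics/final.png",np.vstack([a,b]))
E
```

```text
t 29.25 pos [ 0.4319 -0.3849  0.1851] psi -0.0 tilt 0.0007 open 0.0641 grip 0.0 F [ 0.6 -0.1  0.2]
```

View pics/final.png

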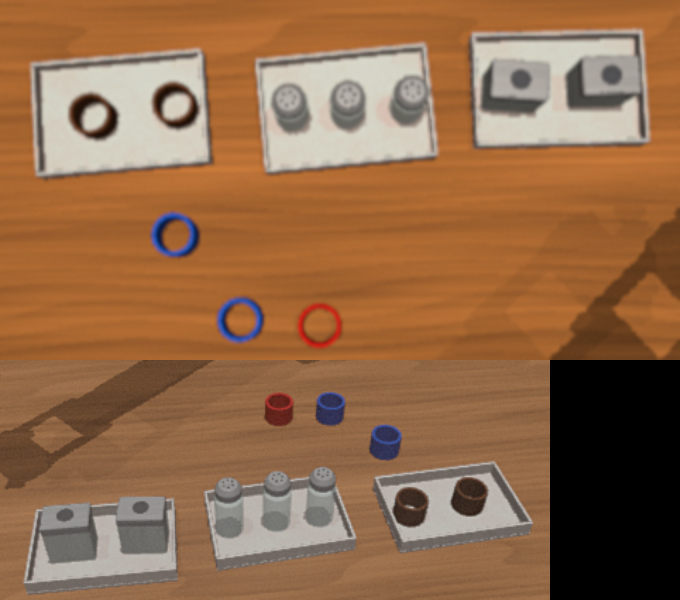

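The combined picture shows two brown rings at (93,117) and (175,105), three upright shakers at (290,105), (347,103) and (410,98), and two tins at (518,83) and (608,80). All are well inside their trays, and the coloured rings are untouched. Handing in.

```bash
python3 -c "
from station import job; print(job.finish_job())"
```

```text
the job is handed in; nothing more can be done
None
```

All four pieces were set down gently and released in the trays of their kind, with the samples and coloured rings standing where they were in the final pictures; the job was handed in at about 29 s, and no verdict was returned.

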